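# Set out the morning's samples at the clinic bench

### The job

Set out the samples for testing: stand the red-capped jar on the ring in front of the pocket meter and the yellow-capped jar on the ring in front of the strip reader; on the dark grey mat put the blue dish on the big middle ring, the green dish squarely on top of the blue one, and the amber dropper bottle on the small ring to the left of the dishes, left as the robot sees it. Everything must end upright, centred in its place and let go. Leave the white bottle and the orange slide box where they are.

Things in the scene. Friction and masses are not known exactly. Their poses are not given: they have to be found in the camera images.
- red_jar_mid (a point): Red-capped jar. Specimen jar: white pot with a red screw cap, a plain upright cylinder 40 mm in diameter and 70 mm high. This point is its centre, half-way up, 35 mm above its underside; about 0.08 kg. Loose, standing upright at the start on the bench top (height 0); its z axis points up.
- yellow_jar_mid (a point): Yellow-capped jar. Specimen jar: white pot with a yellow screw cap, a plain upright cylinder 40 mm in diameter and 70 mm high. This point is its centre, half-way up, 35 mm above its underside; about 0.08 kg. Loose, standing upright at the start on the bench top (height 0); its z axis points up.
- blue_dish_mid (a point): Flat round culture dish with a blue lid and a clear-grey base, 54 mm in diameter, 20 mm high, flat on top and below. This point is its centre, 10 mm above its underside; about 0.05 kg. Loose, standing upright at the start on the bench top (height 0); its z axis points up.
- green_dish_mid (a point): Flat round culture dish with a green lid and a clear-grey base, 54 mm in diameter, 20 mm high, flat on top and below. This point is its centre, 10 mm above its underside; about 0.05 kg. Loose, standing upright at the start on the bench top (height 0); its z axis points up.
- dropper_mid (a point): Amber-brown dropper bottle with a white cap: an upright cylinder 28 mm in diameter up to 42 mm, then a cap 16 mm in diameter, 60 mm high in all. This point is its centre, 30 mm above its underside; about 0.04 kg. Loose, standing upright at the start on the bench top (height 0); its z axis points up.
- meter_ring (a point): Ring in front of the pocket meter: a grey handset leaning back in a white cradle, 95 mm high, its front 60 mm behind the ring's centre. Fixed grey base plate, 4 mm thick, 90 mm wide, turned up to 13 degrees, with a black ring 48 mm in diameter marked at the robot's end. Point: the ring's centre on the plate's top, 4 mm above the bench; x points from the robot to the instrument, y left, z up.
- reader_ring (a point): Ring in front of the strip reader: a low white box with a blue top, 50 mm high, its front 52 mm behind the ring's centre. Fixed grey base plate, 4 mm thick, 90 mm wide, turned up to 13 degrees, with a black ring 48 mm in diameter marked at the robot's end. Point: the ring's centre on the plate's top, 4 mm above the bench; x points from the robot to the instrument, y left, z up.
- mat_ring (a point): Dark grey work mat, fixed, 2 mm thick, 176 mm wide (y) by 90 mm, turned up to 13 degrees, with white rings marked on it: a big one (62 mm across) in the middle, a small one (36 mm) on each side, centred 67 mm to its left (+y) and right (-y). Point: the big ring's centre on the mat's top, 2 mm above the bench; x points away from the robot, y to the robot's left, z up.
- cleaner: Bystander: white bottle with a blue cap, 50 mm in diameter, 100 mm high, loose, at one side of the work. Origin at the centre of its underside. To be left alone.
- slide_box: Bystander: closed orange slide box, 85 x 40 x 30 mm high, long along its x, loose, at one side of the work. Origin at the centre of its underside. To be left alone.
Not all that is in view belongs to the job. What is meant by the part that bears blue_dish_mid is not brown, and is the smaller of those in its own colour.

How it is judged (in metres and radians):
At the end, for the whole second after the job is handed in: Red jar within 12 mm of the meter ring, yellow jar of the reader ring, blue dish of the big mat ring; green dish on the blue one within 10 mm; dropper within 10 mm along each mat axis of the left small ring; all upright (0.1 rad), resting there (height within 4 mm), released, still (horizontal distance between red_jar_mid and meter_ring below 0.012 m and z of red_jar_mid in the frame of meter_ring between 0.031 and 0.039 m and horizontal distance between yellow_jar_mid and reader_ring below 0.012 m and z of yellow_jar_mid in the frame of reader_ring between 0.031 and 0.039 m and horizontal distance between blue_dish_mid and mat_ring below 0.012 m and z of blue_dish_mid in the frame of mat_ring between 0.006 and 0.014 m and horizontal distance between green_dish_mid and blue_dish_mid below 0.01 m and z of green_dish_mid in the frame of mat_ring between 0.026 and 0.034 m and y of dropper_mid in the frame of mat_ring between 0.057 and 0.077 m and x of dropper_mid in the frame of mat_ring between -0.01 and 0.01 m and z of dropper_mid in the frame of mat_ring between 0.026 and 0.034 m and angle between each of red_jar_mid, yellow_jar_mid, blue_dish_mid, green_dish_mid, dropper_mid's own z axis and vertical below 0.1 rad and linear speed of each of red_jar, yellow_jar, blue_dish, green_dish, dropper below 0.02 m/s); the robot touches nothing.
It fails at once if the white bottle is moved more than 20 mm or tipped over (distance of cleaner from where it was at the start of the episode above 0.02 m or angle between cleaner's own z axis and vertical above 0.5 rad).
It fails at once if the orange slide box is moved more than 20 mm or tipped over (distance of slide_box from where it was at the start of the episode above 0.02 m or angle between slide_box's own z axis and vertical above 0.5 rad).
It also fails if it takes over 128 s, if anything falls off the work surface, if the arm or the gripper's body presses on something with over 40 N, if the wrist force passes 120 N, or if a joint passes its speed limit or range.

### The arm

A 6-joint arm with a two-finger parallel gripper is mounted at the origin on the work surface. World frame = base frame: x ahead of the robot, y to its left, z up, the work surface at z = 0. Lengths are in mm, angles in rad, forces in N, time in s.
With the tool pointing down it reaches from about 275 to 825 mm from the base axis. Payload 4.9 kg.
Tool frame: the origin (TCP) lies at the very end of the fingers, on their centre line; the grasp point (between the pads) lies 19 mm behind it; z points along the fingers, y is the line along which they close (so a half turn about z gives the same grasp; the last joint's range is limited). The gripper opens to 85 mm and grips with 20 to 120 N. Pads are 22 mm wide; open, the fingers measure 114 mm over their backs; the gripper's body (76 mm by 85 mm) begins 54 mm behind the grasp point. The pads swing forward as they close: fully open they stand 13 mm farther back than shut.
Start: joints at [-1.478, 0.326, -0.193, 1.052, 0, 1.437], TCP at [123.684, -535.93, 231.281] pointing down, gripper open.
Joint ranges: [-2.65, 2.65], [-0.97, 1.79], [-1.3, 1.35], [-1.93, 2.1], [-1.47, 1.37], [-3.14, 3.14]. Speed limits (rad/s): [2.57, 2.57, 3.14, 3.14, 3.14, 3.14].

### API

Orientations are given as [roll, pitch, yaw] about the fixed x, y, z axes, in that order (R = Rz(yaw) Ry(pitch) Rx(roll)).
In Python, from bench import bot, solve_ik, imaging gives the robot as it stands. Calls block until the motion is done:
- bot.move_ptp(position, orientation): joint-space move of the TCP to a pose.
- bot.movel(position, rot=None, max_speed=150, threshold=None): straight line of the TCP; rot=None keeps the orientation; max_speed is the mean speed in mm/s. With threshold (N) it stops when the force on the tool has changed by that much, and returns True; else False.
- bot.move_j(angles): joint-space move.
- bot.grip(opening, effort=None): opening from 0.0 (shut) to 1.0 (fully open); effort is the grip in N (None keeps the last); returns when the fingers have stopped.
- bot.dwell(seconds).
- solve_ik(position, orientation): joint angles nearest the present ones, or None.
- bot.get_state(): the state.
- imaging.capture(name): name is "side" or "top" or "wrist"; returns the picture (480x640x3 uint8, blue, green, red); there is no depth.
- imaging.camera_model(name): a dict with "K" (3x3 intrinsics, pixels), "position" and "rotation" of the camera in the world. Camera axes: x right, y up, looking along -z (the intrinsics and any distortion apply to the point x, -y, -z); pixel columns grow to the right and rows downward; lengths in mm; the calibration is good to about 2 mm. A picture is of the moment at which its call begins: read the wrist's pose just before it. camera_model takes no time and is no camera call; for the wrist camera it gives the pose at the moment of the call.
A pose or a line that the arm cannot do raises bot.IKError and nothing moves.
- bot.sign_off(): hands the job in; it is judged then, once.
The state is a dict: "t": time; "qpos": joint angles; "joint_velocities": joint speeds; "effort": joint torques, N m; "tcp_pos": TCP position; "orientation": TCP orientation; "contact_force": force on the tool from outside, world axes, zero at the start; "wrist_torque": the same for the moment, N m; "opening": opening from 0.0 (shut) to 1.0 (fully open); "gripper_force": force on a finger pad.
Only numpy, scipy, OpenCV 4.12 (cv2) and the standard library are available. Lean on these libraries where they do the work, as an engineer would, in place of code of your own. Each camera call takes 0.05 s, during which the arm holds its last target. There are 200 camera calls.

## Working session

There is one attempt and no reset: what is moved stays moved. The work goes in short steps, each a Python script; the robot and the scene stay as the last script left them, time stands still between calls to the robot, and variables do not carry over. Pictures are saved under pics/ and viewed, at most 14 in all, crops included, and the job is handed in when it is done.

```bash
ls; mkdir -p pics; python3 - <<'E'
from bench import bot, imaging
import cv2
for n in("top","side"):
    cv2.imwrite(f"pics/{n}0.png",imaging.capture(n)); m=imaging.camera_model(n); print(n,m)
print(bot.get_state()['t'])
E
```

```text
pics
top {'K': array([[468.06419243,   0.        , 320.09150632],
       [  0.        , 468.06419243, 235.59346828],
       [  0.        ,   0.        ,   1.        ]]), 'position': array([ 392.26518612,  -12.0264737 , 1195.63819964]), 'rotation': array([ 0.06199948,  0.01002513, -1.59044124])}
side {'K': array([[532.33781275,   0.        , 318.74554249],
       [  0.        , 532.33781275, 234.10196442],
       [  0.        ,   0.        ,   1.        ]]), 'position': array([-45.78747516, 681.82667805, 799.2548003 ]), 'rotation': array([ 0.86127648, -0.01589422, -2.45702077])}
0.1
```

View pics/top0.png

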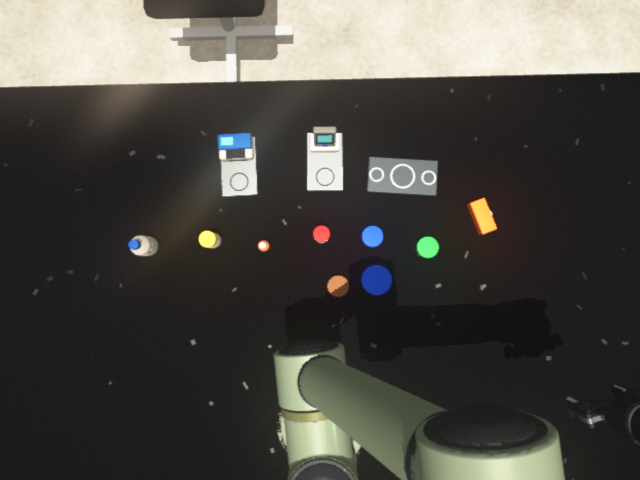

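View pics/side0.png

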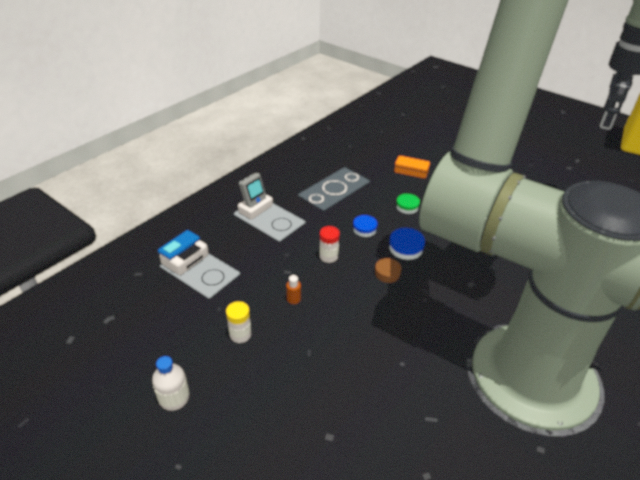

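Top view: the blue dish could be the small blue disc at (372,236), the large blue one at (376,280) or the brown one at (338,286). The small blue one fits, because it is not brown and is the smaller of the two blues. I'll measure everything and make an enlarged crop to confirm.

```bash
cat > h.py <<'E'
import cv2, numpy as np
from scipy.spatial.transform import Rotation as Ro
from bench import bot, solve_ik, imaging
def ray(m,px,z):
    R=Ro.from_euler('xyz',m['rotation']).as_matrix(); K=m['K']
    d=R@np.array([(px[0]-K[0,2])/K[0,0],-(px[1]-K[1,2])/K[1,1],-1.])
    p=np.array(m['position']); return (p+d*(z-p[2])/d[2])[:2]
HSV={'red':[(0,150,120),(5,255,255)],'yellow':[(22,150,120),(35,255,255)],'green':[(50,120,80),(75,255,255)],
 'blue':[(100,150,60),(125,255,255)],'orange':[(6,150,60),(18,255,255)]}
def blobs(im,c,amin=20):
    m=cv2.inRange(cv2.cvtColor(im,cv2.COLOR_BGR2HSV),*map(np.array,HSV[c]))
    return comps(m,amin)
def comps(m,amin):
    n,l,s,ce=cv2.connectedComponentsWithStats(m)
    return [(ce[i].round(2),s[i][4],s[i][2:4]) for i in range(1,n) if s[i][4]>=amin]
E
python3 - <<'E'
from h import *
im=cv2.imread('pics/top0.png'); m=imaging.camera_model('top')
zt={'red':70,'yellow':70,'green':20,'blue':20,'orange':60}
for c in HSV:
    for b in blobs(im,c): print(c,*b,ray(m,b[0],zt[c]).round(1))
g=cv2.cvtColor(im,cv2.COLOR_BGR2GRAY)
def off(x0,y0,w,h):return g[y0:y0+h,x0:x0+w]
# mat rings (white on dark), plate rings (dark on grey)
for nm,(x0,y0,w,h),inv,z in(('mat',(360,152,84,48),0,2),('meter',(304,160,42,34),1,4),('reader',(220,165,40,32),1,4)):
    s=off(x0,y0,w,h); t,b=cv2.threshold(s,0,255,cv2.THRESH_OTSU+(cv2.THRESH_BINARY_INV if inv else 0))
    cs,_=cv2.findContours(b,cv2.RETR_CCOMP,cv2.CHAIN_APPROX_NONE)
    for c in cs:
        if len(c)>20:
            e=cv2.fitEllipse(c); p=np.array(e[0])+(x0,y0); print(nm,p.round(1),np.round(e[1],1),ray(m,p,z).round(1))
# dropper cap: white blob
d=cv2.inRange(im[236:256,252:276],(170,170,170),(255,255,255))
for b in comps(d,3): p=b[0]+(252,236); print('cap',p,b[1],ray(m,p,60).round(1))
cv2.imwrite('pics/crop.png',cv2.resize(im[120:310,200:510],None,fx=2.5,fy=2.5,interpolation=cv2.INTER_CUBIC))
E
```

```text
red [321.03 232.94] 231 [17 17] [468.7  -4.5]
yellow [482.46 216.58] 322 [22 32] [ 500.3 -393.8]
yellow [205.86 238.71] 65 [18 18] [460.4 273.8]
green [427.32 246.75] 414 [23 23] [ 432.  -269.9]
blue [236.11 140.59] 365 [34 16] [712.8 208. ]
blue [372.07 235.9 ] 409 [23 23] [ 462.  -132.3]
blue [133.12 244.02] 80 [11  9] [453.7 470.6]
blue [376.06 279.66] 774 [31 31] [ 352.3 -139.4]
orange [478.99 216.91] 272 [31 38] [ 500.6 -388.8]
orange [264.52 245.83] 71 [14 12] [440.8 133.5]
orange [339.46 290.59] 107 [18 14] [329.1 -46.1]
mat [402.  175.8] [38.  83.9] [ 616.4 -215.2]
meter [324.5 174.4] [42.7 44.6] [623.8 -15.9]
reader [238.9 178.7] [11.7 15.6] [617.5 204.5]
reader [239.1 179. ] [40.3 43. ] [616.6 204. ]
cap [262.07 244.95] 40 [443.1 139.5]
```

View pics/crop.png

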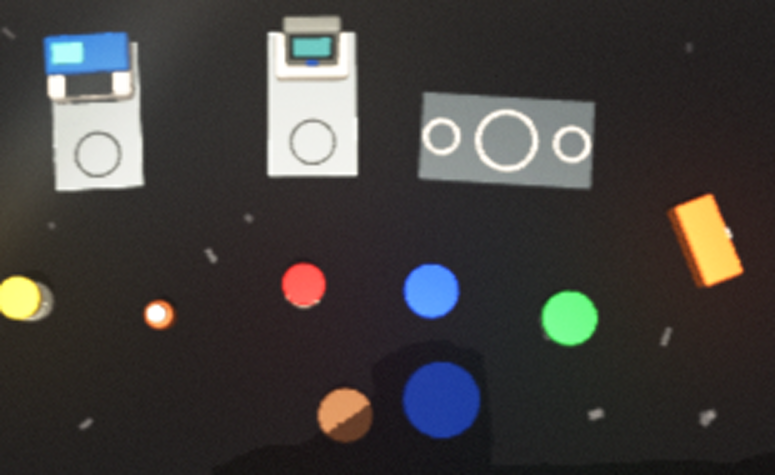

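The crop shows both blue discs. The smaller one, crop (431,291) = image (372,236), is the blue dish. The larger disc and the brown disc are decoys. Next I'll refine the ring centres and the yellow cap, then take the jars.

```bash
python3 - <<'E'
from h import *
im=cv2.imread('pics/top0.png'); m=imaging.camera_model('top')
g=cv2.cvtColor(im,cv2.COLOR_BGR2GRAY)
k=cv2.getStructuringElement(cv2.MORPH_ELLIPSE,(7,7))
for nm,(x0,y0,w,h),op,z in(('mat',(366,156,74,40),cv2.MORPH_TOPHAT,2),('meter',(311,164,28,25),cv2.MORPH_BLACKHAT,4),('reader',(226,169,27,25),cv2.MORPH_BLACKHAT,4)):
    s=cv2.morphologyEx(g,op,k)[y0:y0+h,x0:x0+w]; t,b=cv2.threshold(s,0,255,cv2.THRESH_OTSU)
    n,l,st,_=cv2.connectedComponentsWithStats(b)
    for i in range(1,n):
        if st[i][4]>25:
            p=np.argwhere(l==i)[:,::-1].astype(np.float32); e=cv2.fitEllipse(p)
            q=np.array(e[0])+(x0,y0); print(nm,q.round(1),np.round(e[1],1),ray(m,q,z).round(1))
hsv=cv2.cvtColor(im,cv2.COLOR_BGR2HSV)
y=cv2.inRange(hsv,(18,100,150),(40,255,255)); y[:,300:]=0
for b in comps(y,30): print('yel',*b,ray(m,b[0],70).round(1))
# side view check of red, yellow, blue, green at cap height
im=cv2.imread('pics/side0.png'); m=imaging.camera_model('side')
for c,z in(('red',62),('yellow',62),('green',20),('blue',20)):
    for b in blobs(im,c,60): print('side',c,*b,ray(m,b[0],z).round(1))
E
```

```text
mat [402.2 175.7] [22.8 23.2] [ 616.6 -215.7]
mat [376.2 174.1] [13.1 13.2] [ 622.1 -148.9]
mat [428.3 177.2] [13.  13.4] [ 611.1 -282.4]
meter [324.7 176.4] [17.3 17.6] [618.8 -16.4]
reader [238.8 181.3] [17.3 17.6] [610.6 204.9]
yel [207.2  238.86] 255 [19 17] [460.  270.6]
side red [329.25 233.8 ] 287 [20 18] [471.7  -6. ]
side yellow [632.28 131.69] 664 [19 57] [  97.7 -896.9]
side yellow [237.33 311.56] 453 [25 23] [464.5 271.6]
side green [407.77 200.74] 333 [25 17] [ 432.  -265.9]
side blue [364.87 222.8 ] 370 [25 19] [ 462.6 -129. ]
side blue [406.86 240.3 ] 767 [37 27] [ 355.5 -139.6]
side blue [180.4  242.88] 476 [42 28] [731.2 189.8]
side blue [164.  363.2] 225 [17 18] [505.9 412.8]
```

```bash
cat >> h.py <<'E'
from math import pi
def ori(yaw): return [pi,0,yaw]
def go(x,y,z,yaw):
    for w in(yaw,yaw-pi,yaw+pi):
        q=solve_ik([x,y,z],ori(w))
        if q is not None and abs(q[5])<3: bot.move_ptp([x,y,z],ori(w)); return
    raise RuntimeError('ik')
def say(*a):
    s=bot.get_state(); print(*a,'t',round(s['t'],1),'tcp',np.round(s['tcp_pos'],1),'op',round(s['opening'],3),'gf',round(float(np.max(s['gripper_force'])),1),'F',np.round(s['contact_force'],1))
def pick(x,y,z,yaw,pre,effort,hi=130,touch=False):
    bot.grip(pre); go(x,y,hi,yaw)
    if touch:
        bot.movel([x,y,z+22]); hit=bot.movel([x,y,z],max_speed=25,threshold=4); say('touch',hit)
        z=bot.get_state()['tcp_pos'][2]+(2.0 if hit else 0); bot.movel([x,y,z],max_speed=25)
    else: bot.movel([x,y,z])
    bot.grip(0,effort); say('grip')
    bot.movel([x,y,hi]); say('up'); return z
def place(x,y,zg,yaw,lift,rel,hi=130,over=3):
    go(x,y,hi,yaw); bot.movel([x,y,zg+lift+8])
    hit=bot.movel([x,y,zg+lift-over],max_speed=20,threshold=3); say('down',hit)
    bot.grip(rel); bot.movel([x,y,hi]); say('off')
E
python3 - <<'E'
from h import *
say('start'); 
x,y=470,-5
go(x,y,200,0); say('hover'); cv2.imwrite('pics/w0.png',imaging.capture('wrist')); print(imaging.camera_model('wrist'))
z=pick(x,y,22,0,1.0,30)
place(618.8,-16.4,z,0,4,0.75)
E
```

```text
start t 0.1 tcp [ 123.7 -535.4  230.6] op 1.001 gf 0.0 F [-0.4  0.7 -0. ]
hover t 2.4 tcp [470.2  -5.7 200. ] op 1.0 gf 0.0 F [-0.  -0.3 -1. ]
{'K': array([[364.27303895,   0.        , 317.03216054],
       [  0.        , 364.27303895, 250.66074345],
       [  0.        ,   0.        ,   1.        ]]), 'position': array([541.94708213,  -5.11508249, 343.176825  ]), 'rotation': array([-2.86698965e-01,  3.06700022e-05, -1.57340226e+00])}
grip t 4.4 tcp [470.4  -5.1  22.6] op 0.454 gf 29.5 F [-0.9 -0.2  5.7]
up t 5.2 tcp [469.3  -4.9 129.3] op 0.455 gf 30.2 F [-0.   0.7 -0.9]
down True t 7.1 tcp [619.4 -16.5  26.7] op 0.457 gf 30.3 F [-0.6  0.2  4.9]
off t 8.3 tcp [618.1 -16.3 129.1] op 0.751 gf 0.0 F [-0.4 -0.5 -0.5]
```

View pics/w0.png

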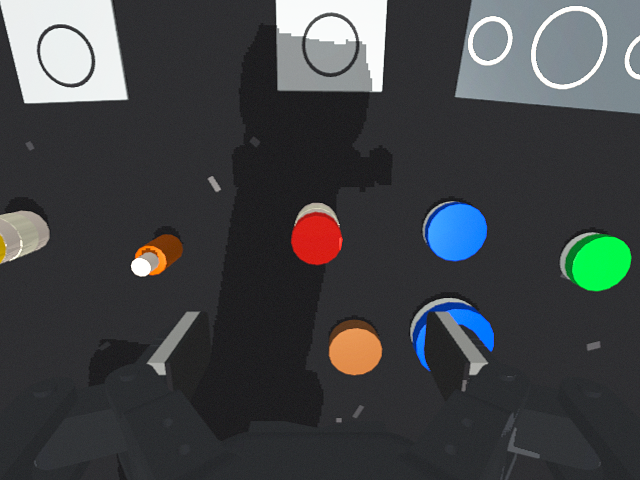

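The wrist view is sharp. The red cap is at (317,239), blue dish at (456,232), green dish at (600,262), meter ring at (330,45), big mat ring at (569,47) and left small ring at (490,41). I'll cross-check these against the top view, then take the yellow jar.

```bash
python3 - <<'E'
from h import *
m={'K':np.array([[364.273,0,317.032],[0,364.273,250.661],[0,0,1]]),'position':[541.947,-5.115,343.177],'rotation':[-.2866990,3.07e-5,-1.573402]}
for n,p,z in(('red',(317,239),70),('blue',(456,232),20),('green',(600,262),20),('meter',(330,45),4),('mat',(569,47),2),('left',(490,41),2),('reader',(66,55),4),('cap',(141,267),60)): print(n,ray(m,p,z).round(1))
z=pick(461,271,22,0,1.0,30)
place(610.6,204.9,z,0,4,0.75)
E
```

```text
red [470.8  -4.9]
blue [ 464.1 -131.5]
green [ 434.9 -269. ]
meter [620.4 -16.1]
mat [ 618.8 -216.5]
left [ 623.5 -149.7]
reader [613.4 205.1]
cap [444.8 139.7]
grip t 14.8 tcp [461.5 271.3  22.7] op 0.458 gf 29.7 F [-0.2  0.1  5.3]
up t 15.6 tcp [460.3 270.7 129.1] op 0.454 gf 30.3 F [-0.4 -0.4 -1.2]
down True t 17.6 tcp [611.2 205.   26.7] op 0.458 gf 30.1 F [-1.  -0.7  4.6]
off t 18.8 tcp [609.9 204.8 129.1] op 0.748 gf 0.0 F [-0.1  0.7  0. ]
```

The two views agree to about 2 mm. Blue dish next, closing along the mat's y axis.

```bash
python3 - <<'E'
from h import *
z=pick(463,-132,-8,0,0.8,25,hi=110,touch=True)
place(617.5,-216,z,-0.08,2,0.78,hi=110)
np.save('zb.npy',z); print(z)
go(500,-150,260,0); cv2.imwrite('pics/w1.png',imaging.capture('wrist'))
E
```

```text
touch True t 25.2 tcp [ 462.7 -131.9   -7.2] op 0.798 gf 2.9 F [-0.4 -0.1  5.3]
grip t 25.8 tcp [ 464.  -133.    -3.6] op 0.622 gf 33.7 F [-3.2 -1.2 17.3]
up t 26.7 tcp [ 462.3 -131.6  109.1] op 0.619 gf 26.5 F [ 0.   0.1 -0.5]
down True t 28.7 tcp [ 618.1 -216.3   -1.4] op 0.622 gf 29.6 F [ 0.  -0.8  4.5]
off t 29.9 tcp [ 616.8 -215.7  109. ] op 0.779 gf 0.0 F [ 0.3 -0.5 -0.8]
-5.211012797988452
```

View pics/w1.png

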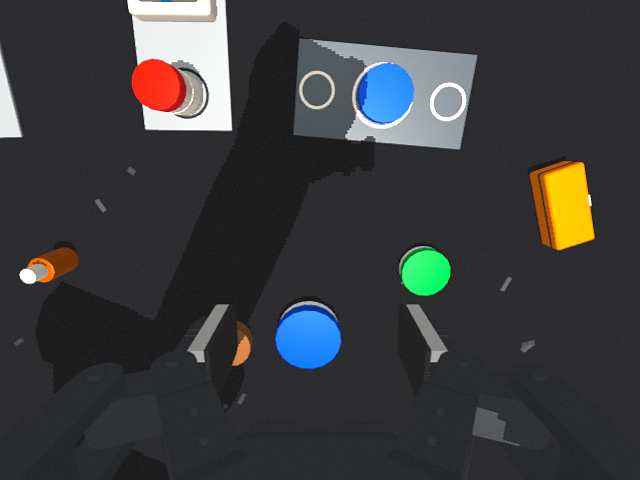

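The blue dish sits well inside the big ring at (384,93), and the red jar covers its ring. Next are green on blue, then the dropper, gripped across the mat's x axis to stay clear of the dishes.

```bash
python3 - <<'E'
from h import *
z=pick(433.5,-269.5,-3.5,0,0.8,25,hi=110)
place(617.5,-216,z,-0.08,22,0.78,hi=110)
z=pick(444,139.6,7,pi/2,0.7,22,hi=110)
place(622.8,-149.3,z,pi/2-0.08,2,0.55,hi=130)
go(500,-100,260,0); im=imaging.capture('wrist'); m=imaging.camera_model('wrist'); cv2.imwrite('pics/w2.png',im)
for c,h in(('red',74),('green',42)):
    for b in blobs(im,c,200): print(c,*b,ray(m,b[0],h).round(1))
E
```

```text
grip t 33.0 tcp [ 434.5 -270.2   -2.1] op 0.621 gf 25.8 F [0.1 1.3 6.5]
up t 33.9 tcp [ 433.  -269.1  109.3] op 0.618 gf 26.3 F [ 0.2  0.3 -0.6]
down True t 35.8 tcp [ 618.1 -216.2   19.9] op 0.623 gf 26.6 F [-0.6  1.   3.8]
off t 36.9 tcp [ 616.9 -215.7  109.2] op 0.777 gf 0.0 F [ 0.4 -0.1 -0.2]
grip t 39.8 tcp [444.9 139.7   7.9] op 0.324 gf 22.5 F [-0.5  0.1  6.2]
up t 40.6 tcp [443.4 139.5 109.4] op 0.322 gf 22.0 F [-1.  -0.1 -0.4]
down True t 43.2 tcp [ 623.3 -149.5    9.7] op 0.322 gf 22.3 F [ 0.8 -0.2  3.5]
off t 44.5 tcp [ 622.1 -149.1  129. ] op 0.554 gf 0.0 F [-0.2  0.3 -0.5]
red [218.28  84.75] 2040 [50 53] [618.2 -17.5]
green [443.23  90.98] 3053 [62 64] [ 617.2 -214.5]
```

View pics/w2.png

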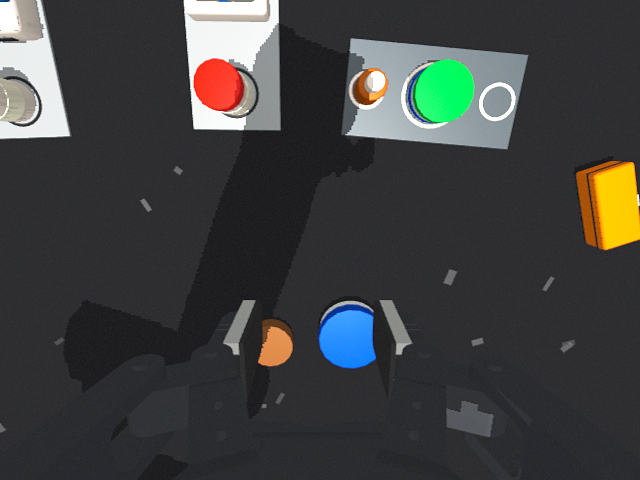

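The green dish is on the blue one at (443,91), the dropper stands in the left ring at (369,90), and the red jar is on its ring at (225,90). A top and side check will cover the yellow jar and everything else.

```bash
python3 - <<'E'
from h import *
go(420,-330,260,0); bot.dwell(0.5)
a=imaging.capture('top'); b=imaging.capture('side'); m=imaging.camera_model('top')
hsv=cv2.cvtColor(a,cv2.COLOR_BGR2HSV)
y=cv2.inRange(hsv,(18,100,150),(40,255,255)); y[:,300:]=0
for q in comps(y,30): print('yel',*q,ray(m,q[0],74).round(1))
for c,h in(('red',74),('green',42)):
    for q in blobs(a,c,100): print(c,*q,ray(m,q[0],h).round(1))
d=cv2.inRange(a[158:186,366:386],(190,190,190),(255,255,255))
f=cv2.resize
cv2.imwrite('pics/fin.png',np.vstack([f(a[120:260,200:450],(750,290*1),interpolation=3)[:290],f(b[160:310,150:400],(750,300),interpolation=3)]))
say()
E
```

```text
yel [234.12 177.03] 229 [17 17] [608.6 203.4]
red [324.45 172.55] 201 [16 16] [614.8 -15.7]
green [404.32 173.25] 376 [22 22] [ 615.1 -214.2]
t 47.5 tcp [ 420.1 -329.9  260. ] op 0.545 gf 0.0 F [-0.1 -0.7  0.1]
```

View pics/fin.png

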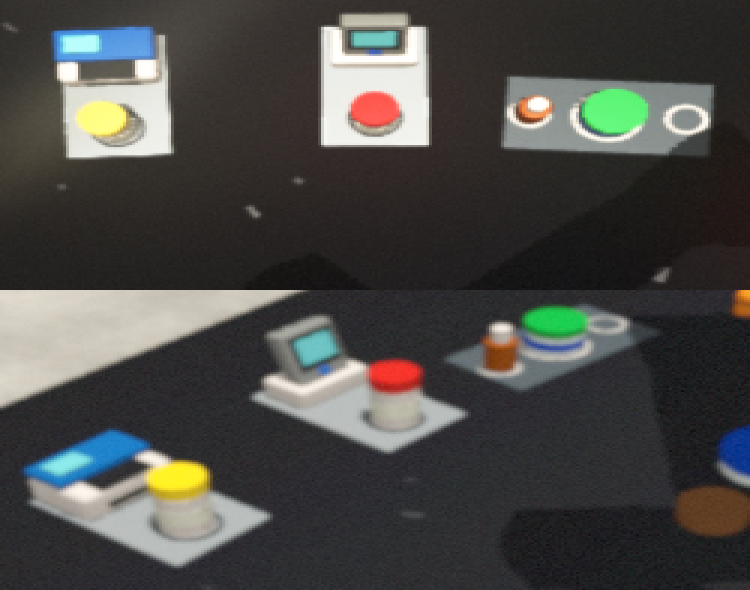

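The top and side views show everything upright on its ring, within about 4 mm, and the dishes stacked squarely. I'm handing the job in.

```bash
python3 -c "
from bench import bot
print(bot.sign_off())"
```

```text
the job is handed in; nothing more can be done
None
```

The job is handed in at about 47.5 s of the 128 s allowed: both jars, the stacked dishes and the dropper bottle stand upright in their places and released, about 4 mm or less off centre where measured (dropper judged by eye), and I never touched the white bottle or slide box; no verdict came back.

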